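Seat the photometer's cell plate on its dowels and clip it down

TASK

Without picking it up, push the cell plate with the fingertips back against the fence and along it, off the grey pad, until its two holes drop over the two locating pins and it lies flat on the base. Then push the retaining clip round by its knob until it lies fully home across the seated plate. Leave the loose things round the dock where they are.

Things in the scene. Friction and masses are not known exactly. Their poses are not given: they have to be found in the camera images.
- dock: Fixed docking base of a twin-beam photometer, a black plate 10 mm thick lying level on the bench. Dock figures here are (x, y, z) in mm in its frame: origin on the bench under the base, y along its length, +x away from the robot. Base: x -66 to 56, y -155 to 120. Sliding is toward +y: grey pad first, then the seat.
- seat (a point): Dock (0, 53, 10): where the seated plate's origin lies, with the plate's axes along the dock's. The seat is the base's bare top (z 10) from y 0 on. Slid along +y the plate rides level on pad and pins; its tail drops off the pad about 3 mm before the holes reach the pins, the rest drops when they do.
- pad_edge (a point): Dock (0, 0, 17): the edge of the grey slip pad on which the plate starts, where it steps down 7 mm to the seat. The pad spans x -62 to 40, y -150 to 0, its top at z 17.
- fence (a point): Dock (40.5, 0, 24): on the inner top edge of the straight aluminium fence that runs along y from -153 to 105, 10.5 mm thick, its top at z 24. A plate against it is within 0.5 mm of its seated x. Sliding the plate takes 2 to 5 N; pressing it square against the fence takes up to about 12 N.
- head_top (a point): Dock (88, 26, 60): top centre of the grey detector head behind the fence (x 62 to 114, y -7 to 59, z up to 60). Two short lens tubes reach from it over the fence (x 48 to 60, y 7 to 45, z 29 to 47).
- cell_plate: Loose aluminium plate, 80 (its x) x 100 (its y) x 8 mm, about 0.42 kg; origin at the centre of its underside. Starts flat on the pad within 0.12 rad of square, 8 to 18 mm short of its seated x; its +y end leads. On its trailing half stands a fixed black two-cell block, plate x -26 to 26, y -46 to -8, z 8 to 42. Centre of mass at plate y -13.
- block_rear (a point): Middle of the block's upright rear face, at plate (0, -46, 25): push here toward +y. The plate sticks out 4 mm behind this face, 8 mm high.
- front_edge (a point): On the plate's upright front edge (plate x -40, 8 mm high) level with its centre of mass, at plate (-40, -13, 4): push here toward the fence.
- hole_front (a point): Centre, on the plate's underside, of its 9.6 mm round through-hole at plate (-28, 0, 0); it goes over pin_front.
- hole_rear (a point): Centre, on the plate's underside, of its slot (13 mm along x, 9.6 mm along y), right through the plate at plate (28, 0, 0); it goes over pin_rear.
- pin_front (a point): Top of the pin nearer the robot, at dock (-28, 53, 16.5): 8 mm steel pin, 6.5 mm high above the seat, nose tapered to 4 mm over the upper 3 mm.
- pin_rear (a point): Top of the pin nearer the fence, at dock (28, 53, 16.5), like the other.
- clip (a joint): Angle of the retaining clip (rad): 0 = fully home on a hard stop, its arm pointing along dock +x across the plate; opens counterclockwise seen from above (1.57: along dock +y; at most 2.3). Starts open at 1.5 to 1.9, stays where it is left; about 1.1 N at the knob moves it. Its underside passes 1.7 mm over the seated plate, but strikes a plate that is not down.
- clip_pivot (a point): Pivot of the clip at the underside of its arm, dock (-54, 85, 19.7). The flat steel arm reaches 54 mm from it and is 14 wide, 4 thick; a screw head of 5 mm radius stands on the pivot up to z 29.
- clip_knob (a point): Centre of the clip's black round thumb knob, 13 mm diameter, 38 mm from the pivot; the point is at z 33, the knob reaches from z 24 to 42 above the bench.
- tweezers: Bystander: steel tweezers, 122 mm long, 14 high, lying in front of the dock; origin at the centre of the underside.
- cuvette_a: Bystander: cuvette 12 x 12 x 45 mm standing on the bench behind the fence; origin at the centre of the underside.
- cuvette_b: Bystander: another cuvette 12 x 12 x 45 mm standing behind the fence; origin at the centre of the underside.
- vial: Bystander: screw-capped sample vial, 27 mm diameter, 57 high, standing beyond the +y end of the dock; origin at the centre of the underside.
- filter: Bystander: filter in a square holder 60 x 60 x 7 mm lying off the -y end of the dock; origin at the centre of the underside.
Things that resemble listed ones, but are neither listed nor needed, are in the scene too. Leave any blue look-alike of the cell_plate alone.

How it is judged:
By the outcome, as a careful person would: the job done as asked, in the order asked, and still so for the second after the job is handed in, with the robot touching nothing.
It also fails if it takes over 51 s, if anything falls off the work surface, if the arm or the gripper's body presses on something with over 40 N, if the wrist force passes 120 N, or if a joint passes its speed limit or range.

ROBOT

A 7-joint arm with a two-finger parallel gripper is mounted at the origin on a cart in front of the work surface, level with it; the furniture and walls round the work are solid. World frame = base frame: x ahead of the robot, y to its left, z up, the work surface at z = 0. Lengths are in m, angles in rad, forces in N, time in s.
With the tool pointing down it reaches from about 0.425 to 0.8 m from the base axis. Payload 8.3 kg.
Tool frame: the origin (TCP) lies on the mounting face of the last link; the fingertips stand 173 mm ahead of it and the grasp point (between the pads) lies 155 mm ahead of it (arm.grasp_offset is the distance from the TCP to the grasp point, in m); z points along the fingers, x is the direction in which the jaws open and shut, and the axes are right-handed (so a half turn about z gives the same grasp; the last joint's range is limited). The gripper opens to 85 mm and grips with 20 to 120 N. Pads are 22 mm wide; open, the fingers measure 114 mm over their backs; the gripper's body (76 mm by 85 mm) begins 54 mm behind the grasp point. The pads swing forward as they close: fully open they stand 13 mm farther back than shut.
Start: joints at [1.193, 0.383, 0.016, 1.37, -0.006, 1.388, -0.046], TCP at [0.194, -0.594, 0.405] pointing down, gripper open.
Joint ranges: [-2.95, 2.95], [-0.25, 2.06], [-1.52, 1.56], [0.18, 2.33], [-1.44, 4.58], [0.02, 2.06], [-3.01, 3.01]. Speed limits (rad/s): [2.39, 2.39, 3.01, 3.01, 3.14, 3.14, 3.14].

INTERFACE

Orientations are given as a unit quaternion [x, y, z, w].
In Python, from cell import sensors, read_camera, arm gives the robot as it stands. The module is installed in compiled form; this text tells all that it offers.
- The arm moves only by the tool move_arm, never from a script. Its argument "commands" is a list that holds one entry, the list of rows, each a list of 5 numbers: the closure, from -1 (fully open) to 1 (shut), then the shift along the world's x, y, z in m, then the turn about the world's z in degrees. In form: [[[claw, dx, dy, dz, twist], ...]]. A call has 1 to 5 rows; each row shifts and turns the commanded pose from where the row before left it; what a row does not reach is not made up. A row lasts 1/10 s, in which the tool goes at most 50 mm and 8.59 degrees, less where a joint would pass 70% of its speed; a pose out of reach is approached as far as the arm can. A call is refused whole if a number of a shift passes 0.05 or a number of a turn 8.59, either way. A call with a gripper value outside its range is refused whole. The fingers move at their own pace and stop on an object; the grip force is fixed at half the most. Time passes only in rows, so rows that do not move let the fingers close. It gives the time, the measured TCP pose, the force and the opening at its end, in the units of the state.
- sensors.sense(): the state, without advancing time (a new reading comes with each control period).
- read_camera(name): name is "side" or "top" or "wrist"; returns a dict with "color" (480x640x3 uint8, red, green, blue), "K" (3x3 intrinsics, pixels), "xyz" and "attitude" of the camera in the world; the wrist camera has in their place "T_tool_cam" (4x4, takes a point from camera to tool coordinates, whose origin is the TCP and whose axes are the tool frame's). Camera axes: x right, y up, looking along -z (the intrinsics and any distortion apply to the point x, -y, -z); pixel columns grow to the right and rows downward; lengths in m; the calibration is good to about 2 mm. A picture is of the moment at which its call begins: read the wrist's pose just before it. There is no depth.
- arm.close_job(): hands the job in, once; it reports no verdict.
The state is a dict: "t": time; "joint_pos": joint angles; "joint_velocities": joint speeds; "tau": joint torques, N m; "eef_pos": TCP position; "tool_rot": TCP orientation; "contact_force": force on the tool from outside, world axes, zero at the start; "torque": the same for the moment, N m; "width": finger opening in m.
Only numpy, scipy, OpenCV 4.12 (cv2) and the standard library are available. Lean on these libraries where they do the work, as an engineer would, in place of code of your own. Each camera call takes 0.05 s, during which the arm holds its last target. There are 200 camera calls.

## Working session

There is one attempt and no reset: what is moved stays moved. The work goes in short steps, Python scripts to look and compute and a tool call to move; the robot and the scene stay as the last step left them, time stands still between calls to the robot, and variables do not carry over. Pictures are saved under pics/ and viewed, about 8 in all and at most 12, crops included, and the job is handed in when it is done.

Besides the shell and the picture viewer there is one more tool, called after ">>>" as name(argument=value, ...), one argument or row to a line, values as JSON. move_arm: Moves the arm, as the interface text tells. Its arguments: {"type":"object","properties":{"commands":{"type":"array","items":{"type":"array","items":{"type":"array","items":{"type":"number"}}}}},"required":["commands"]}

```bash
mkdir -p pics
cat > h.py <<'E'
import numpy as np, cv2
from scipy.spatial.transform import Rotation as R
from cell import sensors, read_camera, arm
def cam(name):
    s=sensors.sense(); c=read_camera(name)
    if name=='wrist':
        T=np.eye(4); T[:3,:3]=R.from_quat(s['tool_rot']).as_matrix(); T[:3,3]=s['eef_pos']
        M=T@np.array(c['T_tool_cam'])
    else:
        M=np.eye(4); a=np.array(c['attitude'],float)
        M[:3,:3]=a if a.shape==(3,3) else R.from_quat(a).as_matrix(); M[:3,3]=c['xyz']
    return c['color'],np.array(c['K']),M
def ray(px,K,M,z):
    d=np.linalg.inv(K)@np.array([px[0],px[1],1.]); d=M[:3,:3]@(d*[1,-1,-1]); o=M[:3,3]
    return o+d*(z-o[2])/d[2]
def proj(P,K,M):
    p=M[:3,:3].T@(np.array(P)-M[:3,3]); p=p*[1,-1,-1]; q=K@p; return q[:2]/q[2]
def save(n,im): cv2.imwrite('pics/'+n+'.png',im[...,::-1])
E
python3 - <<'E'
from h import *
print(sensors.sense())
for n in('top','side'):
    c=read_camera(n); print({k:v for k,v in c.items() if k!='color'}); im,K,M=cam(n); save(n+'0',im); np.savez(n+'0.npz',im=im,K=K,M=M)
E
```

```text
{'t': 0.0, 'joint_pos': array([ 1.19312766,  0.38425459,  0.0163742 ,  1.37115962, -0.00630326,
        1.38821515, -0.04645793]), 'joint_velocities': array([ 0.00098378, -0.00044013, -0.00214612, -0.00074984, -0.00051872,
       -0.00089651, -0.00174859]), 'tau': array([ 2.45659203e-04, -6.27599502e+01,  8.44727475e-01, -3.71822119e+01,
        1.67638867e-02,  1.41855338e-02, -7.72459020e-05]), 'eef_pos': array([ 0.19348658, -0.59412128,  0.40366582]), 'tool_rot': array([ 8.09226494e-01, -5.87495952e-01, -8.14038331e-04, -5.69947839e-04]), 'contact_force': array([0.26997605, 0.08820052, 0.80879356]), 'torque': array([-0.00577008, -0.0027633 , -0.0893994 ]), 'width': 0.08559843242432325}
{'K': array([[535.80473165,   0.        , 313.07715642],
       [  0.        , 535.80473165, 241.47989189],
       [  0.        ,   0.        ,   1.        ]]), 'xyz': array([ 0.51870393, -0.13139295,  0.91838633]), 'attitude': array([-0.03267198,  0.05131369,  0.71420788, -0.69728513])}
{'K': array([[516.2289922 ,   0.        , 315.99645012],
       [  0.        , 516.2289922 , 240.42207951],
       [  0.        ,   0.        ,   1.        ]]), 'xyz': array([ 0.27779269, -0.79111907,  0.63816219]), 'attitude': array([ 0.42767249, -0.10605808, -0.20149941,  0.87478335])}
```

View pics/top0.png

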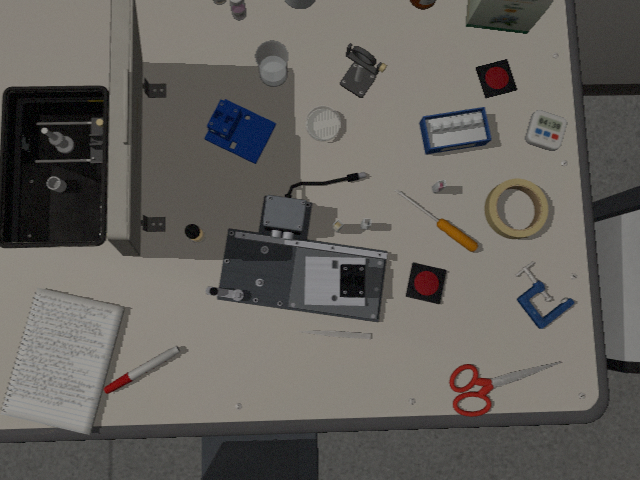

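View pics/side0.png

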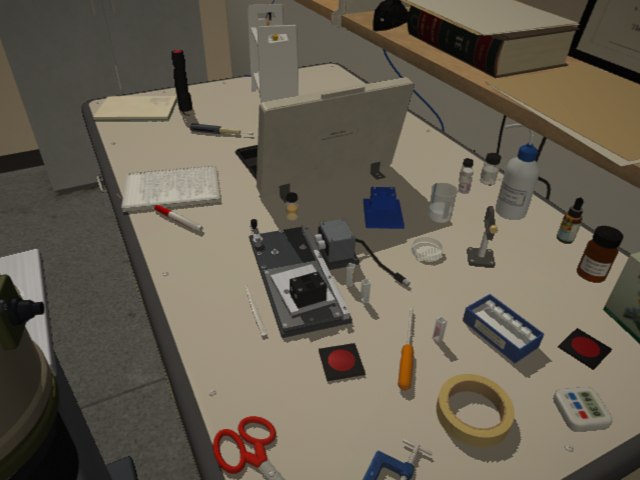

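Top view: the dock spans about (219–387, 230–320) with +y to image left. The plate with its black block is around (338,280) and the clip knob is at (213,291). I'll zoom in for the dock corners.

Run:
```python
from h import *
d=np.load('top0.npz'); im=d['im']
c=im[215:330,195:400]; c=cv2.convertScaleAbs(c,alpha=1.6,beta=20); save('crop0',cv2.resize(c,None,fx=3.9,fy=3.9,interpolation=cv2.INTER_CUBIC))
for p,z in [((228,230),.01),((387,252),.01),((380,320),.01),((219,297),.01)]: print(ray(p,d['K'],d['M'],z))
```

```text
[ 0.64987955 -0.01215995  0.01      ]
[ 0.60594956 -0.28272148  0.01      ]
[ 0.49126063 -0.26607124  0.01      ]
[0.53655972 0.00365523 0.01      ]
```

View pics/crop0.png

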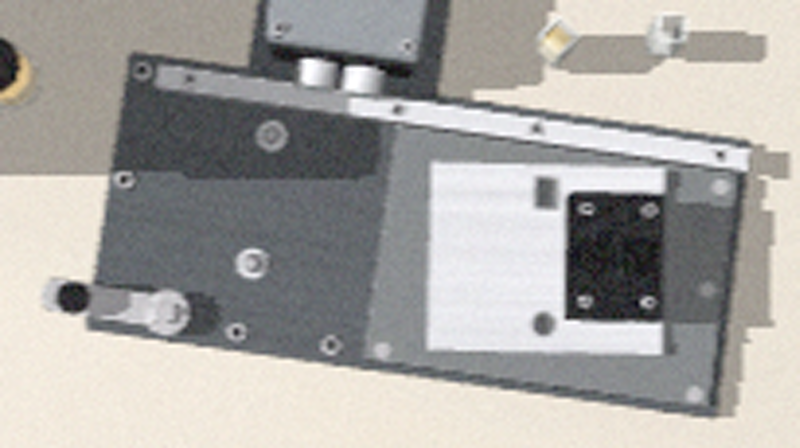

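>>> move_arm(
  commands=[
    [[1, 0.03, 0.0375, 0, 5.2], [1, 0.03, 0.0375, 0, 5.2], [1, 0.03, 0.0375, 0, 5.2], [1, 0.03, 0.0375, 0, 5.2], [1, 0.03, 0.0375, 0, 5.2]],
  ],
)

```text
t: 0.7
eef_pos: [0.3444, -0.405, 0.4047]
tool_rot: [0.921, -0.389, -0.0, 0.0]
contact_force: [1.1, -0.0, 0.5]
width: 0.0124
```

>>> move_arm(
  commands=[
    [[1, 0.03, 0.0375, 0, 5.2], [1, 0.03, 0.0375, 0, 5.2], [1, 0.03, 0.0375, 0, 5.2], [1, 0.03, 0.0375, 0, 5.2], [1, 0.03, 0.0375, 0, 5.2]],
  ],
)

```text
t: 1.2
eef_pos: [0.4943, -0.2176, 0.4048]
tool_rot: [0.985, -0.172, 0.0, 0.0]
contact_force: [0.7, 0.1, 0.2]
width: -0.0
```

>>> move_arm(
  commands=[
    [[1, 0.03, 0.0375, 0, 5.2], [1, 0.0, 0.0, 0, 5.2], [1, 0, 0, 0, 0], [1, 0, 0, 0, 0]],
  ],
)

```text
t: 1.6
eef_pos: [0.5231, -0.1829, 0.4044]
tool_rot: [0.996, -0.085, -0.0, 0.0]
contact_force: [0.3, -0.1, -0.7]
width: 0.0001
```

Run:
```python
from h import *
im,K,M=cam('wrist'); np.savez('w0.npz',im=im,K=K,M=M); save('w0',im); s=sensors.sense(); print(s['eef_pos'],R.from_quat(s['tool_rot']).as_matrix(),s['joint_pos'],s['width']); print(M)
```

```text
[ 0.52290397 -0.1832373   0.40448156] [[ 9.85265696e-01 -1.71029106e-01 -7.44078703e-04]
 [-1.71029499e-01 -9.85265781e-01 -5.01381934e-04]
 [-6.47364380e-04  6.21253829e-04 -9.99999597e-01]] [ 0.63895489  0.26135711 -0.43762725  1.55304503  0.11305839  1.35283924
  0.01795261] -0.0002580751696432953
[[ 9.85320439e-01  1.62143018e-01  5.34160423e-02  5.37187986e-01]
 [-1.70714305e-01  9.36771635e-01  3.05475908e-01 -1.03961138e-01]
 [-5.07847695e-04 -3.10110539e-01  9.50700371e-01  3.74118547e-01]
 [ 0.00000000e+00  0.00000000e+00  0.00000000e+00  1.00000000e+00]]
```

View pics/w0.png

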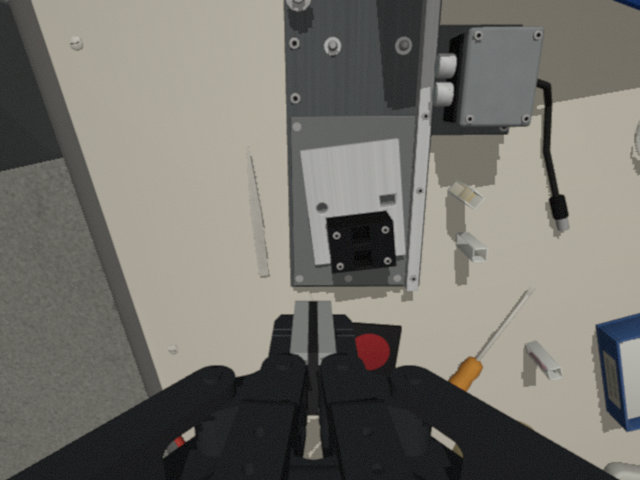

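Wrist view: pins at (332,46) and (404,45), pad edge at row ~116. Plate corners are at (302,150), (398,139), (407,255) and (316,265), with holes at (322,207) and (388,199).

Run:
```python
from h import *
d=np.load('w0.npz'); K,M=d['K'],d['M']; t=np.load('top0.npz')
W=lambda p,z: ray(p,K,M,z)[:2]
T=lambda p,z: ray((195+p[0]/3.9,215+p[1]/3.9),t['K'],t['M'],z)[:2]
pf,pr=W((332,46),.0165),W((404,45),.0165); print('pins W',pf,pr,np.linalg.norm(pr-pf))
a,b=T((251,263),.0165),T((271,134),.0165); print('pins T',a,b,np.linalg.norm(a-b))
c=np.array([T(p,.01) for p in [(132,55),(748,142),(718,415),(88,327)]]);print('base T',c)
yd=(c[0]-c[1]+c[3]-c[2]); print('yaw base T',np.arctan2(-yd[0],yd[1]), 'pins W',np.arctan2(*(pr-pf)[::-1]),'T',np.arctan2(*(b-a)[::-1]))
f1,f2=W((440,0),.024),W((418,289),.024); y=f1-f2; print('fence yaw',np.arctan2(-y[0],y[1]))
yaw=-0.165; ex=np.array([np.cos(yaw),np.sin(yaw)]); ey=np.array([-ex[1],ex[0]])
o=(pf+pr)/2-53*.001*ey; D=lambda p: np.round(1000*np.array([(p-o)@ex,(p-o)@ey]),1)
print('origin W',o,'T',(a+b)/2-.053*ey,'T base',c.mean(0)-ex*-.005-ey*-.0175)
for n,p,z in [('pad edge L',(290,116),.017),('pad edge R',(417,115),.017),('c1',(302,150),.025),('c2',(398,139),.025),('c3',(407,255),.025),('c4',(316,265),.025),('hf',(322,207),.025),('hr',(388,199),.025),('block',(331,272),.059),('block',(396,264),.059)]: print(n,D(W(p,z)))
for n,p in [('T c1',(428,350)),('c2',(430,162)),('c3',(665,168)),('c4',(663,353)),('hf',(543,323)),('hr',(546,193))]: print(n,D(T(p,.025)))
k=T((73,296),.042); pv=T((167,312),.029); print('knob',D(k),k,'pivot',D(pv))
```

```text
pins W [ 0.55893182 -0.06557454] [ 0.61414437 -0.07442284] 0.055917064160615065
pins T [ 0.55903385 -0.06478235] [ 0.61457593 -0.07417887] 0.05633132551097254
base T [[ 0.65139407 -0.01360815]
 [ 0.60697029 -0.28241194]
 [ 0.48895249 -0.26446129]
 [ 0.53353576  0.00607003]]
yaw base T -0.16355686146012016 pins W -0.15890775572537477 T -0.1675915611347902
fence yaw -0.16350158837079143
origin W [ 0.57783273 -0.12227886] T [ 0.57809952 -0.12176078] T base [ 0.57801966 -0.12216178]
pad edge L [-61.8   0.8]
pad edge R [41.6  0.9]
c1 [-52.2 -25.6]
c2 [ 25.6 -17.4]
c3 [  39.2 -117.4]
c4 [ -41.2 -126.4]
hf [-35.9 -73.5]
hr [ 20.  -66.9]
block [ -29.3 -119.1]
block [  22.9 -112.5]
T c1 [-54.2 -26.9]
c2 [ 25.2 -16.4]
c3 [  37.  -116.9]
c4 [ -41.5 -126.1]
hf [-36.1 -73.7]
hr [ 19.1 -67.6]
knob [-52.7 122.7] [0.54599576 0.00738415] pivot [-53.8  84.6]
```

>>> move_arm(
  commands=[
    [[1, -0.019, -0.0068, -0.03, 0.5], [1, -0.019, -0.0068, -0.045, 0], [1, 0, 0, -0.05, 0], [1, 0, 0, -0.05, 0], [1, 0, 0, -0.037, 0]],
  ],
)

```text
t: 2.15
eef_pos: [0.4836, -0.1969, 0.1901]
tool_rot: [0.997, -0.082, -0.001, 0.0]
contact_force: [0.0, -0.9, -0.1]
width: -0.0002
```

>>> move_arm(
  commands=[
    [[1, 0, 0, 0, 0], [1, 0.01, -0.0016, 0, 0], [1, 0, 0, 0, 0]],
  ],
)

```text
t: 2.45
eef_pos: [0.4979, -0.198, 0.1956]
tool_rot: [0.997, -0.08, 0.003, 0.001]
contact_force: [0.4, 0.5, 0.3]
width: 0.0004
```

>>> move_arm(
  commands=[
    [[1, 0, 0, 0, 0], [1, 0, 0, 0, 0]],
  ],
)

```text
t: 2.65
eef_pos: [0.4962, -0.1973, 0.1944]
tool_rot: [0.997, -0.079, 0.001, 0.001]
contact_force: [0.9, 1.4, -0.4]
width: 0.0003
```

```bash
cat >> h.py <<'E'
O=np.array([.578,-.122]); YAW=-.1635; EX=np.array([np.cos(YAW),np.sin(YAW)]); EY=np.array([-EX[1],EX[0]])
def D(p): p=np.array(p)[:2]-O; return np.round(1000*np.array([p@EX,p@EY]),1)
def st():
    s=sensors.sense(); m=R.from_quat(s['tool_rot']).as_matrix(); tip=np.array(s['eef_pos'])+m[:,2]*.173
    f=np.array(s['contact_force']); print('t',s['t'],'tip dock',D(tip),'z',round(tip[2]*1000,1),'toolyaw-dock',round(np.arctan2(m[1,0],m[0,0])-YAW,3),'F dock',np.round([f[:2]@EX,f[:2]@EY,f[2]],1))
E
python3 -c "
from h import *
st()"
```

```text
t 2.65 tip dock [-68.  -87.7] z 21.4 toolyaw-dock 0.005 F dock [ 0.7  1.5 -0.4]
```

>>> move_arm(
  commands=[
    [[1, 0.003, -0.0005, -0.001, 0], [1, 0.003, -0.0005, 0, 0], [1, 0.003, -0.0005, 0, 0], [1, 0.002, -0.0003, 0, 0]],
  ],
)

```text
t: 3.05
eef_pos: [0.5067, -0.1988, 0.1918]
tool_rot: [0.997, -0.079, -0.0, -0.0]
contact_force: [-4.6, 0.3, 6.8]
width: -0.0
```

```bash
python3 -c "
from h import *
st()"
```

```text
t 3.05 tip dock [-58.  -87.4] z 18.8 toolyaw-dock 0.005 F dock [-4.5 -0.5  6.8]
```

>>> move_arm(
  commands=[
    [[1, 0.0015, -0.0003, 0, 0], [1, 0.0015, -0.0003, 0, 0], [1, 0, 0, 0, 0]],
  ],
)

```text
t: 3.35
eef_pos: [0.5093, -0.1994, 0.192]
tool_rot: [0.997, -0.079, -0.001, 0.0]
contact_force: [-4.7, 0.1, 7.7]
width: -0.0001
```

```bash
python3 -c "
from h import *
st()"
```

```text
t 3.35 tip dock [-55.4 -87.6] z 19.0 toolyaw-dock 0.005 F dock [-4.7 -0.7  7.7]
```

>>> move_arm(
  commands=[
    [[1, 0, 0, 0.0015, 0], [1, 0.0015, -0.0003, 0, 0], [1, 0.0015, -0.0003, 0, 0], [1, 0, 0, 0, 0]],
  ],
)

```text
t: 3.75
eef_pos: [0.5125, -0.2, 0.1929]
tool_rot: [0.997, -0.079, -0.0, -0.0]
contact_force: [-4.0, -0.0, 0.5]
width: -0.0001
```

```bash
python3 -c "
from h import *
st()"
```

```text
t 3.75 tip dock [-52.1 -87.6] z 19.9 toolyaw-dock 0.005 F dock [-4.  -0.7  0.5]
```

>>> move_arm(
  commands=[
    [[1, 0.0015, -0.0003, 0, 0], [1, 0.0015, -0.0003, 0, 0], [1, 0, 0, 0, 0]],
  ],
)

```text
t: 4.05
eef_pos: [0.5144, -0.2003, 0.1926]
tool_rot: [0.997, -0.079, -0.002, -0.0]
contact_force: [-11.1, 2.4, 6.4]
width: -0.0001
```

```bash
python3 -c "
from h import *
st()"
```

```text
t 4.05 tip dock [-50.7 -87.6] z 19.6 toolyaw-dock 0.005 F dock [-11.3   0.6   6.4]
```

>>> move_arm(
  commands=[
    [[1, 0.0015, -0.0003, 0, 0], [1, 0.0015, -0.0003, 0, 0], [1, 0, 0, 0, 0]],
  ],
)

```text
t: 4.35
eef_pos: [0.516, -0.2007, 0.1921]
tool_rot: [0.997, -0.079, -0.004, -0.001]
contact_force: [-18.0, 3.0, 11.2]
width: -0.0003
```

```bash
python3 -c "
from h import *
st()
im,K,M=cam('wrist'); np.savez('w1.npz',im=im,K=K,M=M); save('w1',im)"
```

```text
t 4.35 tip dock [-50.  -87.7] z 19.1 toolyaw-dock 0.005 F dock [-18.3   0.   11.2]
```

View pics/w1.png

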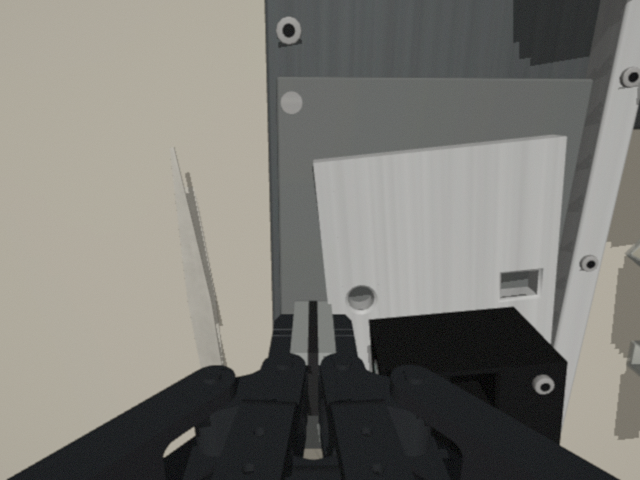

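The plate is still rotated ~0.09 rad. Its tail corner is on the fence, and the fingertip is also rubbing on the pad (Fz 11 N). I'll lift slightly, back off, and push again nearer the leading half.

>>> move_arm(
  commands=[
    [[1, -0.006, 0.001, 0.0025, 0], [1, 0.0024, 0.0148, 0, 0], [1, 0, 0, 0, 0]],
  ],
)

```text
t: 4.7
eef_pos: [0.5159, -0.1828, 0.196]
tool_rot: [0.997, -0.078, 0.001, -0.001]
contact_force: [-0.3, 1.2, 0.2]
width: 0.0004
```

```bash
python3 -c "
from h import *
st()"
```

```text
t 4.7 tip dock [-51.1 -69.9] z 23.0 toolyaw-dock 0.008 F dock [-0.5  1.1  0.2]
```

>>> move_arm(
  commands=[
    [[1, 0.002, -0.0003, 0, 0], [1, 0.002, -0.0003, 0, 0], [1, 0.001, -0.0002, 0, 0], [1, 0, 0, 0, 0]],
  ],
)

```text
t: 5.1
eef_pos: [0.519, -0.1851, 0.1947]
tool_rot: [0.997, -0.078, -0.002, -0.001]
contact_force: [-8.3, 5.3, 3.4]
width: 0.0004
```

```bash
python3 -c "
from h import *
st()"
```

```text
t 5.1 tip dock [-48.8 -71.7] z 21.7 toolyaw-dock 0.006 F dock [-9.   3.8  3.4]
```

>>> move_arm(
  commands=[
    [[1, 0.002, -0.0003, 0, 0], [1, 0.002, -0.0003, 0, 0], [1, 0, 0, 0, 0]],
  ],
)

```text
t: 5.4
eef_pos: [0.5218, -0.1853, 0.1942]
tool_rot: [0.997, -0.078, -0.004, -0.001]
contact_force: [-13.9, 6.8, 9.1]
width: 0.0001
```

```bash
python3 -c "
from h import *
st()
im,K,M=cam('top'); np.savez('t1.npz',im=im,K=K,M=M); save('t1',cv2.resize(im[215:330,195:400],None,fx=3.9,fy=3.9,interpolation=cv2.INTER_CUBIC))
im,K,M=cam('wrist'); np.savez('w2.npz',im=im,K=K,M=M); save('w2',im)"
```

```text
t 5.4 tip dock [-46.6 -71.3] z 21.3 toolyaw-dock 0.006 F dock [-14.8   4.5   9.1]
```

View pics/w2.png

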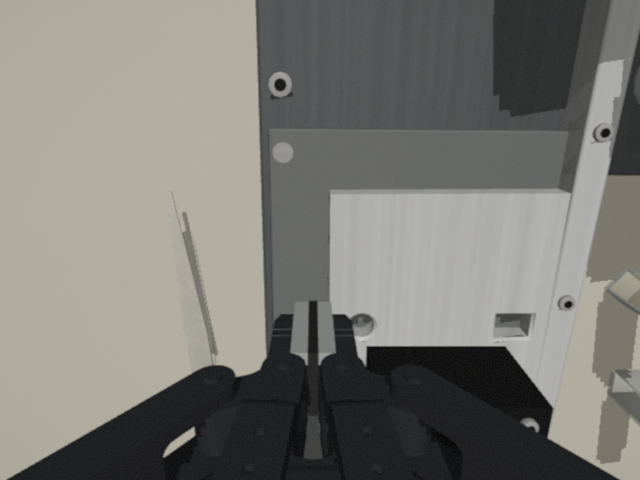

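The plate now looks square: its leading edge is level at row 190, from (330,190) to (570,190), and its right edge is on the fence. Checking the numbers.

Run:
```python
from h import *
d=np.load('w2.npz'); K,M=d['K'],d['M']
for n,p,z in [('c1',(330,190),.025),('c2',(570,190),.025),('hf',(362,325),.025),('slot',(513,325),.025),('pad',(271,129),.017),('pad',(566,131),.017)]: print(n,D(ray(p,K,M,z)))
```

```text
c1 [-40.6 -19.1]
c2 [ 39.3 -18.5]
hf [-27.8 -69.8]
slot [ 28.1 -69.2]
pad [-60.7   0.1]
pad [38.9  0.1]
```

>>> move_arm(
  commands=[
    [[1, -0.01, 0.0016, 0, 0], [1, -0.025, 0.004, 0.02, 0], [1, 0, -0.01, 0.05, 0], [1, -0.015, -0.05, 0, 0], [1, -0.015, -0.05, 0, 0]],
  ],
)

```text
t: 6.0
eef_pos: [0.4614, -0.2873, 0.2673]
tool_rot: [0.997, -0.077, 0.003, 0.001]
contact_force: [0.2, -0.6, -1.5]
width: -0.0004
```

>>> move_arm(
  commands=[
    [[1, 0.045, 0.01, 0, 0], [1, 0.048, 0.012, 0, 0], [1, 0, 0, -0.032, 0], [1, 0, 0, -0.03, 0], [1, 0, 0, 0, 0]],
  ],
)

```text
t: 6.5
eef_pos: [0.5519, -0.2642, 0.1984]
tool_rot: [0.997, -0.079, -0.003, -0.001]
contact_force: [-0.5, -0.4, -0.9]
width: -0.0002
```

```bash
python3 -c "
from h import *
st()"
```

```text
t 6.5 tip dock [  -3.7 -144.2] z 25.4 toolyaw-dock 0.006 F dock [-0.5 -0.5 -0.9]
```

>>> move_arm(
  commands=[
    [[1, 0.002, 0, 0.003, 0], [1, 0, 0, 0, 0], [1, 0, 0, 0, 0]],
  ],
)

```text
t: 6.8
eef_pos: [0.556, -0.2652, 0.208]
tool_rot: [0.997, -0.079, 0.002, 0.001]
contact_force: [-0.1, -0.1, 0.6]
width: -0.0001
```

```bash
python3 -c "
from h import *
st()"
```

```text
t 6.8 tip dock [   2.2 -145.1] z 35.0 toolyaw-dock 0.005 F dock [-0.1 -0.1  0.6]
```

>>> move_arm(
  commands=[
    [[1, 0.0016, 0.0099, 0, 0], [1, 0.0013, 0.0079, 0, 0], [1, 0.0008, 0.0049, 0, 0], [1, 0.0008, 0.0049, 0, 0], [1, 0.0008, 0.0049, 0, 0]],
  ],
)

```text
t: 7.3
eef_pos: [0.5606, -0.2329, 0.2064]
tool_rot: [0.997, -0.079, 0.001, 0.001]
contact_force: [-0.9, -4.3, 2.7]
width: -0.0
```

```bash
python3 -c "
from h import *
st()"
```

```text
t 7.3 tip dock [   1.1 -112.6] z 33.4 toolyaw-dock 0.004 F dock [-0.2 -4.4  2.7]
```

>>> move_arm(
  commands=[
    [[1, 0.0008, 0.0049, 0, 0], [1, 0.0008, 0.0049, 0, 0], [1, 0.0008, 0.0049, 0, 0], [1, 0.0008, 0.0049, 0, 0], [1, 0.0008, 0.0049, 0, 0]],
  ],
)

```text
t: 7.8
eef_pos: [0.5645, -0.2073, 0.2056]
tool_rot: [0.997, -0.079, -0.0, -0.0]
contact_force: [0.1, -4.9, 3.2]
width: 0.0002
```

>>> move_arm(
  commands=[
    [[1, 0.0008, 0.0049, 0, 0], [1, 0.0008, 0.0049, 0, 0], [1, 0.0008, 0.0049, 0, 0], [1, 0.0008, 0.0049, 0, 0], [1, 0.0008, 0.0049, 0, 0]],
  ],
)

```text
t: 8.3
eef_pos: [0.5686, -0.1828, 0.2057]
tool_rot: [0.997, -0.079, -0.0, -0.0]
contact_force: [-0.5, -4.6, 3.1]
width: -0.0002
```

```bash
python3 -c "
from h import *
st()
im,K,M=cam('wrist'); np.savez('w3.npz',im=im,K=K,M=M); save('w3',im)"
```

```text
t 8.3 tip dock [  0.6 -61.5] z 32.7 toolyaw-dock 0.005 F dock [ 0.3 -4.6  3.1]
```

View pics/w3.png

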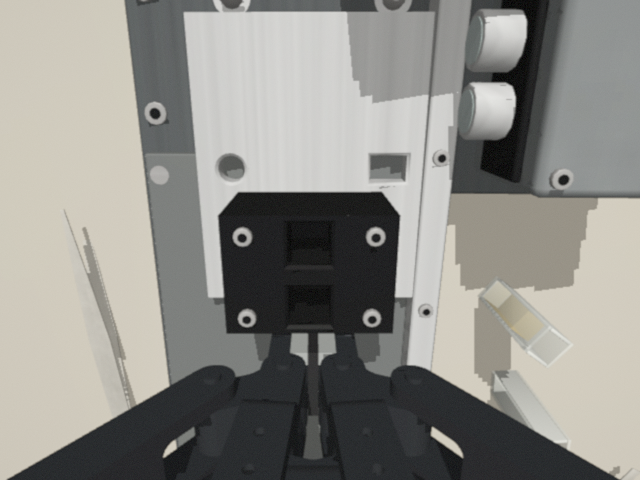

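Run:
```python
from h import *
d=np.load('w3.npz'); K,M=d['K'],d['M']
for n,p,z in [('c1',(185,12),.025),('c2',(434,12),.025),('c3',(413,297),.025),('c4',(208,297),.025),('hf',(231,167),.025),('slot',(389,167),.025),('pad',(146,154),.017),('fence',(451,0),.024),('fence',(418,330),.024)]: print(n,D(ray(p,K,M,z)))
```

```text
c1 [-40.3  45.9]
c2 [39.3 46.3]
c3 [ 40.5 -54. ]
c4 [-40.2 -54.4]
hf [-28.3  -3.4]
slot [28.  -3.1]
pad [-61.1   0.1]
fence [44.7 50. ]
fence [ 44.  -69.2]
```

>>> move_arm(
  commands=[
    [[1, 0.0008, 0.0049, 0, 0], [1, 0.0008, 0.0049, 0, 0], [1, 0.0008, 0.0049, 0, 0], [1, 0.0008, 0.0049, 0, 0], [1, 0.0008, 0.0049, 0, 0]],
  ],
)

```text
t: 8.85
eef_pos: [0.5726, -0.1583, 0.2057]
tool_rot: [0.997, -0.079, -0.0, -0.0]
contact_force: [-1.2, -4.8, 4.2]
width: 0.0001
```

>>> move_arm(
  commands=[
    [[1, 0.0008, 0.0049, 0, 0], [1, 0.0008, 0.0049, 0, 0], [1, 0.0008, 0.0049, 0, 0], [1, 0.0008, 0.0049, 0, 0], [1, 0.0003, 0.002, 0, 0]],
  ],
)

```text
t: 9.35
eef_pos: [0.576, -0.136, 0.2055]
tool_rot: [0.997, -0.078, -0.0, -0.0]
contact_force: [-0.6, -3.3, 1.2]
width: -0.0001
```

```bash
python3 -c "
from h import *
st()
im,K,M=cam('wrist'); np.savez('w4.npz',im=im,K=K,M=M); save('w4',im)"
```

```text
t 9.35 tip dock [  0.3 -14. ] z 32.5 toolyaw-dock 0.006 F dock [-0.  -3.3  1.2]
```

View pics/w4.png

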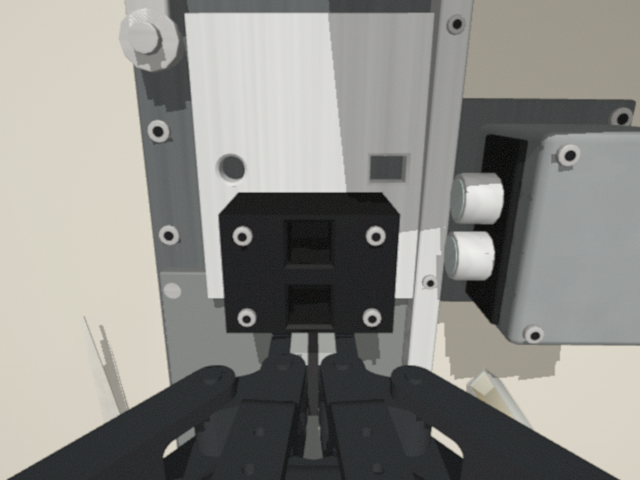

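Plate remains square on the fence, tail still on the pad (row 297 vs pad edge row 271), ~9 mm to go.

>>> move_arm(
  commands=[
    [[1, 0.0003, 0.002, 0, 0], [1, 0.0003, 0.002, 0, 0], [1, 0.0002, 0.001, 0, 0]],
  ],
)

```text
t: 9.7
eef_pos: [0.5767, -0.1319, 0.2055]
tool_rot: [0.997, -0.079, -0.0, -0.0]
contact_force: [0.3, -2.6, 0.6]
width: 0.0003
```

```bash
python3 -c "
from h import *
st()"
```

```text
t 9.7 tip dock [ 0.3 -9.9] z 32.5 toolyaw-dock 0.005 F dock [ 0.7 -2.5  0.6]
```

>>> move_arm(
  commands=[
    [[1, 0.0002, 0.001, 0, 0], [1, 0.0002, 0.001, 0, 0], [1, 0.0002, 0.001, 0, 0], [1, 0, 0, 0, 0]],
  ],
)

```text
t: 10.1
eef_pos: [0.5775, -0.1283, 0.2057]
tool_rot: [0.997, -0.079, 0.0, -0.001]
contact_force: [-0.2, 0.9, -0.1]
width: 0.0
```

```bash
python3 -c "
from h import *
st()"
```

```text
t 10.1 tip dock [ 0.6 -6.1] z 32.7 toolyaw-dock 0.006 F dock [-0.3  0.8 -0.1]
```

>>> move_arm(
  commands=[
    [[1, 0.0002, 0.001, 0, 0], [1, 0.0001, 0.0005, 0, 0], [1, 0, 0, 0, 0]],
  ],
)

```text
t: 10.4
eef_pos: [0.5778, -0.1272, 0.2058]
tool_rot: [0.997, -0.079, 0.0, -0.0]
contact_force: [0.4, 1.1, 0.4]
width: 0.0002
```

```bash
python3 -c "
from h import *
st()
im,K,M=cam('wrist'); np.savez('w5.npz',im=im,K=K,M=M); save('w5',im)"
```

```text
t 10.4 tip dock [ 0.7 -5.1] z 32.8 toolyaw-dock 0.006 F dock [0.2 1.1 0.4]
```

View pics/w5.png

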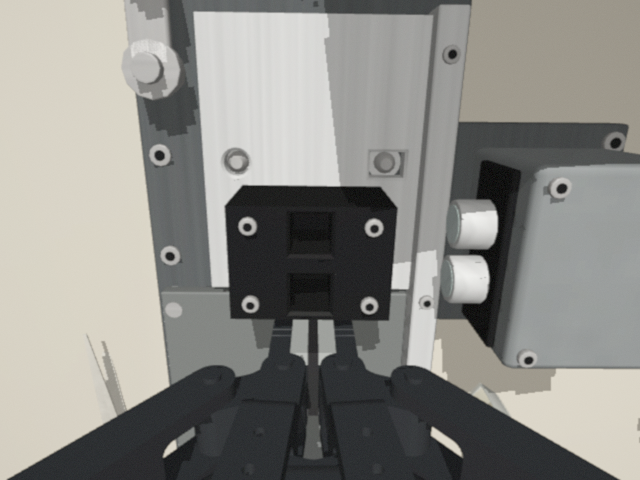

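The plate has dropped: both pins show in the holes at (236,161) and (385,162), and the push force fell to about zero. I'll check flatness from edge widths at z = 18 mm.

Run:
```python
from h import *
d=np.load('w5.npz'); K,M=d['K'],d['M']
for n,p,z in [('c1',(194,13),.018),('c2',(433,14),.018),('c3',(409,289),.018),('c4',(212,288),.018),('hf',(236,161),.0165),('slot',(386,162),.0165)]: print(n,D(ray(p,K,M,z)))
```

```text
c1 [-39.2 103.3]
c2 [ 40.9 103.4]
c3 [40.6  2.6]
c4 [-40.    2.7]
hf [-27.9  54. ]
slot [28.4 53.9]
```

>>> move_arm(
  commands=[
    [[1, -0.0016, -0.0099, 0, 0], [1, -0.0024, -0.0148, 0.03, 0], [1, 0, 0, 0.05, 0], [1, 0, 0, 0.04, 0]],
  ],
)

```text
t: 10.85
eef_pos: [0.5733, -0.154, 0.3277]
tool_rot: [0.997, -0.08, 0.0, 0.0]
contact_force: [0.2, 0.2, -0.5]
width: 0.0002
```

```bash
python3 -c "
from h import *
st()"
```

```text
t 10.85 tip dock [  0.7 -32.4] z 154.7 toolyaw-dock 0.003 F dock [ 0.2  0.3 -0.5]
```

Both plate ends measure ~80 mm wide at z = 18 and the corners match the seat within ~1 mm, so it lies flat. Next is the knob, at dock (-53,123), θ≈1.54.

>>> move_arm(
  commands=[
    [[1, -0.0136, 0.0411, 0, 0], [1, -0.0136, 0.0411, 0, 0], [1, -0.0136, 0.0411, 0, 0], [1, -0.0137, 0.0411, 0, 0], [1, 0, 0, 0, 0]],
  ],
)

```text
t: 11.35
eef_pos: [0.5175, 0.0181, 0.3263]
tool_rot: [0.997, -0.074, 0.0, -0.001]
contact_force: [0.3, -0.2, -0.1]
width: -0.0003
```

```bash
python3 -c "
from h import *
st()
im,K,M=cam('top'); np.savez('t2.npz',im=im,K=K,M=M); save('t2',cv2.resize(im[200:330,170:390],None,fx=3.6,fy=3.6,interpolation=cv2.INTER_CUBIC))"
```

```text
t 11.35 tip dock [-82.5 128.8] z 153.3 toolyaw-dock 0.014 F dock [ 0.3 -0.1 -0.1]
```

>>> move_arm(
  commands=[
    [[1, 0, 0, -0.04, 0], [1, 0, 0, -0.04, 0], [1, 0, 0, -0.03, 0], [1, 0, 0, -0.012, 0], [1, 0, 0, 0, 0]],
  ],
)

```text
t: 11.9
eef_pos: [0.5189, 0.0107, 0.2023]
tool_rot: [0.997, -0.08, -0.002, 0.0]
contact_force: [0.5, 0.5, -0.2]
width: -0.0001
```

```bash
python3 -c "
from h import *
st()"
```

```text
t 11.9 tip dock [-80.5 121.2] z 29.3 toolyaw-dock 0.004 F dock [ 0.4  0.5 -0.2]
```

Run:
```python
from h import *
s=sensors.sense(); p=np.array(s['eef_pos'])[:2]
prev=p; pv=np.array([-54,85.])
C=lambda th,d: pv+38*np.array([np.cos(th),np.sin(th)])-d*np.array([np.sin(th),-np.cos(th)])
for i,th in enumerate(np.concatenate([[1.54],np.arange(1.54,-.01,-np.radians(6))[1:]])):
    c=C(th,19)/1000; w=O+c[0]*EX+c[1]*EY; print(round(th,2),np.round(w-prev,4)); prev=w
```

```text
1.54 [0.0084 0.0009]
1.44 [0.0043 0.001 ]
1.33 [0.0044 0.0005]
1.23 [0.0044 0.    ]
1.12 [ 0.0044 -0.0004]
1.02 [ 0.0044 -0.0009]
0.91 [ 0.0042 -0.0013]
0.81 [ 0.0041 -0.0018]
0.7 [ 0.0039 -0.0022]
0.6 [ 0.0036 -0.0026]
0.49 [ 0.0033 -0.003 ]
0.39 [ 0.003  -0.0033]
0.28 [ 0.0026 -0.0036]
0.18 [ 0.0023 -0.0038]
0.07 [ 0.0018 -0.004 ]
```

View pics/t2.png

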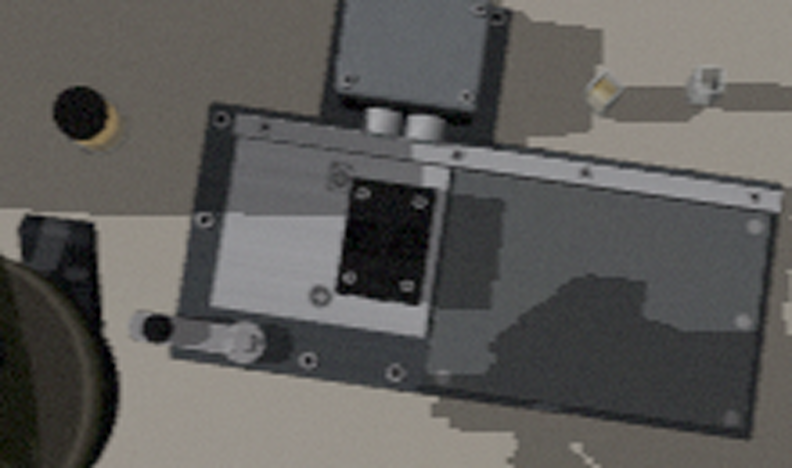

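The top view confirms the seated plate, with the knob at (156,327) and the gripper beside it. Now swinging the clip.

>>> move_arm(
  commands=[
    [[1, 0.0084, 0.0009, 0.002, 0], [1, 0.0043, 0.001, 0, -6], [1, 0.0044, 0.0005, 0, -6], [1, 0.0044, 0, 0, -6], [1, 0.0044, -0.0004, 0, -6]],
  ],
)

```text
t: 12.4
eef_pos: [0.5467, 0.014, 0.2082]
tool_rot: [0.958, -0.287, 0.002, -0.0]
contact_force: [-1.0, 0.1, -0.1]
width: -0.0003
```

>>> move_arm(
  commands=[
    [[1, 0.0044, -0.0009, 0, -6], [1, 0.0042, -0.0013, 0, -6], [1, 0.0041, -0.0018, 0, -6], [1, 0.0039, -0.0022, 0, -6], [1, 0.0036, -0.0026, 0, -6]],
  ],
)

```text
t: 12.9
eef_pos: [0.5669, 0.0054, 0.2083]
tool_rot: [0.851, -0.525, 0.001, -0.001]
contact_force: [-1.7, 0.6, 0.6]
width: 0.0002
```

```bash
python3 -c "
from h import *
st()
im,K,M=cam('wrist'); np.savez('w6.npz',im=im,K=K,M=M); save('w6',im)"
```

```text
t 12.9 tip dock [-31.1 124.1] z 35.3 toolyaw-dock -0.941 F dock [-1.8  0.3  0.6]
```

View pics/w6.png

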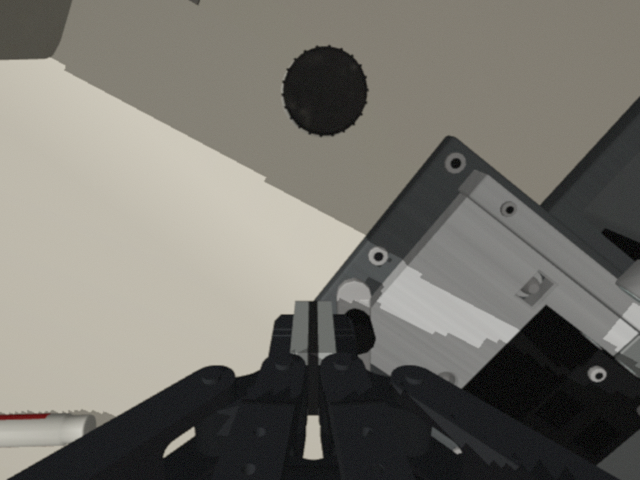

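The clip is following: the knob at (360,330) is against the finger and the vial is clear. Continuing the arc.

>>> move_arm(
  commands=[
    [[1, 0.0033, -0.003, -0.002, -6], [1, 0.003, -0.0033, 0, -6], [1, 0.0026, -0.0036, 0, -6], [1, 0.0023, -0.0038, 0, -6], [1, 0.0018, -0.004, 0, -6]],
  ],
)

```text
t: 13.45
eef_pos: [0.5801, -0.0119, 0.2063]
tool_rot: [-0.688, 0.726, -0.001, 0.002]
contact_force: [1.7, 1.3, 1.6]
width: 0.0001
```

```bash
python3 -c "
from h import *
st()"
```

```text
t 13.45 tip dock [-15.  109.3] z 33.3 toolyaw-dock -1.462 F dock [1.5 1.6 1.6]
```

>>> move_arm(
  commands=[
    [[1, 0.0002, -0.002, 0, -3], [1, -0.0002, -0.0015, 0, 0], [1, 0, 0, 0, 0]],
  ],
)

```text
t: 13.75
eef_pos: [0.5793, -0.0159, 0.2053]
tool_rot: [-0.67, 0.743, -0.001, 0.001]
contact_force: [0.6, 1.2, 1.0]
width: 0.0
```

```bash
python3 -c "
from h import *
st()"
```

```text
t 13.75 tip dock [-15.5 105. ] z 32.3 toolyaw-dock -1.51 F dock [0.4 1.3 1. ]
```

>>> move_arm(
  commands=[
    [[1, -0.0002, -0.0015, 0, 0], [1, -0.0002, -0.0015, 0, 0], [1, 0, 0, 0, 0]],
  ],
)

```text
t: 14.05
eef_pos: [0.5784, -0.0178, 0.2044]
tool_rot: [-0.67, 0.743, 0.0, 0.001]
contact_force: [2.6, 5.2, 3.6]
width: 0.0001
```

```bash
python3 -c "
from h import *
st()"
```

```text
t 14.05 tip dock [-16.2 103.3] z 31.4 toolyaw-dock -1.511 F dock [1.7 5.6 3.6]
```

>>> move_arm(
  commands=[
    [[1, -0.0002, -0.0015, 0, 0], [1, -0.0002, -0.0015, 0, 0], [1, 0, 0, 0, 0]],
  ],
)

```text
t: 14.35
eef_pos: [0.5783, -0.0186, 0.2045]
tool_rot: [-0.67, 0.742, 0.001, 0.002]
contact_force: [3.4, 11.0, 2.6]
width: -0.0001
```

```bash
python3 -c "
from h import *
st()"
```

```text
t 14.35 tip dock [-16.2 102.8] z 31.5 toolyaw-dock -1.509 F dock [ 1.6 11.5  2.6]
```

That's the hard stop: 11.5 N with no further travel. Retreating to check.

>>> move_arm(
  commands=[
    [[1, 0.0016, 0.0099, 0, 0], [1, 0, 0, 0.04, 0], [1, 0, 0, 0.05, 0], [1, -0.03, 0.03, 0.04, 0], [1, -0.03, 0.04, 0, 0]],
  ],
)

```text
t: 14.85
eef_pos: [0.5249, 0.0516, 0.3332]
tool_rot: [-0.667, 0.745, -0.003, 0.003]
contact_force: [0.7, 1.0, -0.1]
width: -0.0
```

>>> move_arm(
  commands=[
    [[1, -0.03, 0.04, 0, 0], [1, 0, 0, 0, 0], [1, 0, 0, 0, 0]],
  ],
)

```text
t: 15.15
eef_pos: [0.4925, 0.0945, 0.328]
tool_rot: [-0.67, 0.742, -0.0, -0.0]
contact_force: [0.2, -0.4, -0.2]
width: 0.0003
```

```bash
python3 -c "
from h import *
st()
im,K,M=cam('top'); np.savez('t3.npz',im=im,K=K,M=M)
a=cv2.resize(im[180:340,170:390],None,fx=3.6,fy=3.6,interpolation=cv2.INTER_CUBIC); save('t3',a)
d=np.load('t2.npz')"
```

```text
t 15.15 tip dock [-119.6  199.5] z 155.0 toolyaw-dock -1.51 F dock [ 0.3 -0.3 -0.2]
```

View pics/t3.png

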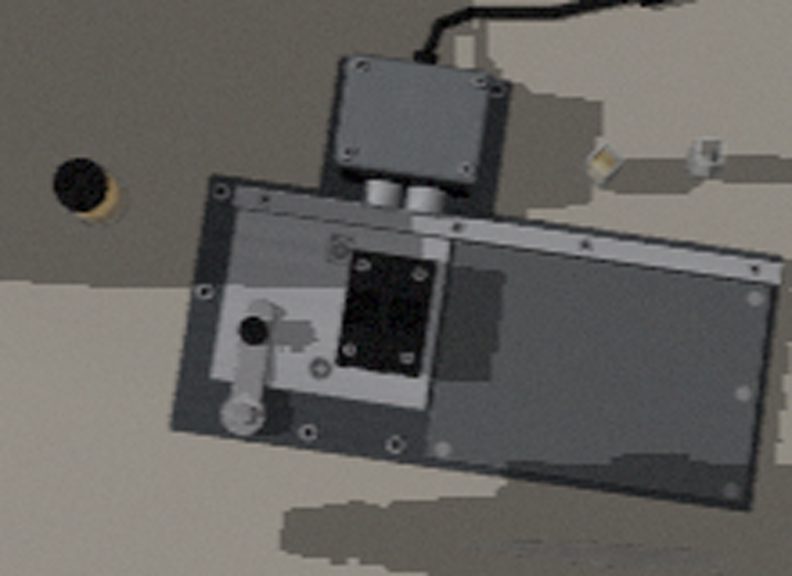

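Run:
```python
from h import *
d=np.load('t3.npz'); f=lambda p,z: D(ray((170+p[0]/3.6,180+p[1]/3.6),d['K'],d['M'],z))
k,p=f((254,330),.042),f((243,413),.029); v=k-p; print(k,p,'angle',np.arctan2(v[1],v[0]),np.hypot(*v))
arm.close_job()
```

```text
[-15.8  84.3] [-53.4  84.9] angle -0.01595609254675145 37.6047869293259
the job is handed in; nothing more can be done
```

The plate is seated flat on both pins and the clip is fully home across it. The job is handed in after about 15 s of the 51 s allowed, with the gripper clear of everything.

- **Plate:** I pushed it square against the fence, then along it by the block's rear face. The push force fell to about 0 N as it dropped. Both pins showed in the holes, and all four corners measured within about 3 mm of the seated position, mostly 1 mm or less. Both ends came out about 80 mm wide at a top height of 18 mm, which means it lies flat.
- **Clip:** I swung it round by the knob onto the hard stop, where force rose to 11.5 N with no further travel. In the final top view its angle measured -0.016 rad, which is 0 within measuring error.
- **Loose items:** The vial and both cuvettes look unmoved in the final top view. I did not check the tweezers or filter in that view: the tweezers were lost in shadow and the filter is outside the crop. The fingers never went low enough beside either to touch them.
- **What went wrong:** My first push toward the fence left the plate about 0.09 rad off square, and the fingertip rubbed on the pad with about 11 N. Lifting slightly and pushing nearer the leading end squared it.

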